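# Undo the block stack and raise the sign letter for painting

## Task

Get the bench ready for painting the round letter: take the stack apart from the top, laying the paint-stained off-cut flat in the red scrap tray, the pine block flat in the middle of the white drip board and the cork sanding block flat in the middle of the blue mat, the two blocks each lying lengthwise along its board or mat. Then, once the pine block is on the drip board, lay the letter flat on the pine block, centred, so that it is raised for painting. Leave the yellow tin, the wide brush and the tape roll where they are.

Things in the scene. Friction and masses are not known exactly. Their poses are not given: they have to be found in the camera images.
- offcut: Small wooden off-cut stained all over with white, grey and black paint, a block 30 (x) x 70 (y) x 22 (z) mm, about 40 g; at the start on top of the stack, its y axis roughly along the long side of the blocks below. Origin: centre of its underside, z up.
- pine_block: Plain pale pine block, 45 (x) x 100 (y) x 22 (z) mm, about 80 g; at the start in the middle of the stack, on the cork block and under the off-cut. Origin: centre of its underside, z up.
- cork_block: Brown cork sanding block, 64 (x) x 112 (y) x 27 (z) mm, about 100 g; at the start the bottom of the stack, flat on the bench. Origin: centre of its underside, z up.
- sign_letter: Round ring-shaped sawn wooden sign letter, dark brown sides and pale top, 45 (x) x 46 (y) x 13 (z) mm, 30 g, lying alone flat on the bench; can be gripped across its whole width. Origin: centre of its underside, z up.
- drip_board: White rectangular drip board with a thin aluminium edging, fixed to the bench. White surface 120 (x) x 90 (y) mm, 6 mm above the bench; the edging is 4 mm wide and stands 2 mm above the white surface. Origin: centre of its underside, at bench height; x along its long side, z up.
- blue_mat: Plain blue rectangular mat with a bright flat rivet at each corner, fixed to the bench, 130 (x) x 84 (y) mm, 5 mm thick. Origin: centre of its underside, at bench height; x along its long side, z up.
- scrap_tray: Red shallow sheet-metal tray, fixed to the bench, 150 (x) x 120 (y) mm outside, 144 x 114 mm inside; floor 2 mm and rim 18.5 mm above the bench. Origin: centre of its underside, at bench height; x along its long side, z up.
- yellow_tin: Yellow paint tin, about 63 mm across and 56 mm tall, standing loose on the bench a little to the right; not to be moved. Origin: centre of its underside.
- wide_brush: Wide paint brush with a pale wooden handle and black and red bristles, 54 x 239 x 24 mm, lying loose along the near edge at the right, long side along its y; not to be moved. Origin: centre of its underside.
- tape_roll: Roll of cream masking tape lying flat, 104 x 102 x 25 mm, loose on the bench at the right; not to be moved. Origin: centre of its underside.
Not all that is in view belongs to the job. What is shaped like the offcut but purple is not meant.

How it is judged:
On the way, in this order (a step that is already met when the one before it is completed fails the run):
1. the off-cut lies released in the scrap tray while the pine block is still in the stack (x of offcut in the frame of scrap_tray between -0.062 and 0.062 m and y of offcut in the frame of scrap_tray between -0.047 and 0.047 m and z of offcut in the frame of scrap_tray between 0 and 0.006 m and angle between offcut's own z axis and vertical below 0.1 rad and contact force between offcut and the fingers below 0.05 N and z of pine_block in the frame of cork_block between 0.02 and 0.035 m and horizontal distance between pine_block and cork_block below 0.03 m), for 0.2 s.
2. the pine block lies released in the middle of the drip board, nothing on it (horizontal distance between pine_block and drip_board below 0.015 m and angle between the y axis of pine_block and the x axis of drip_board, either way round below 0.25 rad and z of pine_block in the frame of drip_board between 0.003 and 0.01 m and angle between pine_block's own z axis and vertical below 0.1 rad and contact force between pine_block and the fingers below 0.05 N and not (horizontal distance between sign_letter and pine_block below 0.01 m and z of sign_letter in the frame of pine_block between 0.019 and 0.026 m and angle between sign_letter's own z axis and vertical below 0.1 rad)), for 0.2 s.
3. the letter lies released, centred on the pine block, which is on the drip board (horizontal distance between pine_block and drip_board below 0.015 m and angle between the y axis of pine_block and the x axis of drip_board, either way round below 0.25 rad and z of pine_block in the frame of drip_board between 0.003 and 0.01 m and angle between each of pine_block, sign_letter's own z axis and vertical below 0.1 rad and horizontal distance between sign_letter and pine_block below 0.01 m and z of sign_letter in the frame of pine_block between 0.019 and 0.026 m and contact force between sign_letter and the fingers below 0.05 N), for 0.2 s.
At the end, for the whole second after the job is handed in: Off-cut flat inside the scrap tray; pine block flat on the drip board and cork block flat on the blue mat, each within 15 mm of centre and 0.25 rad of lengthwise; letter flat on the pine block within 10 mm of its centre; all four released and at rest (all of step 3 and x of offcut in the frame of scrap_tray between -0.062 and 0.062 m and y of offcut in the frame of scrap_tray between -0.047 and 0.047 m and z of offcut in the frame of scrap_tray between 0 and 0.006 m and angle between each of offcut, cork_block's own z axis and vertical below 0.1 rad and horizontal distance between cork_block and blue_mat below 0.015 m and angle between the y axis of cork_block and the x axis of blue_mat, either way round below 0.25 rad and z of cork_block in the frame of blue_mat between 0.002 and 0.009 m and linear speed of each of offcut, pine_block, cork_block, sign_letter below 0.02 m/s and angular speed of each of offcut, pine_block, cork_block, sign_letter below 0.2 rad/s and contact force between each of offcut, pine_block, cork_block and the fingers below 0.05 N); the robot touches nothing.
It fails at once if a bystander (yellow tin, wide brush or tape roll) is moved by more than 20 mm (distance of any of yellow_tin, wide_brush, tape_roll from where it was at the start of the episode above 0.02 m).
It also fails if it takes over 96 s, if anything falls off the work surface, if the arm or the gripper's body presses on something with over 40 N, if the wrist force passes 120 N, or if a joint passes its speed limit or range.

## Robot

A 7-joint arm with a two-finger parallel gripper is mounted at the origin on a cart in front of the work surface, level with it; the furniture and walls round the work are solid. World frame = base frame: x ahead of the robot, y to its left, z up, the work surface at z = 0. Lengths are in m, angles in rad, forces in N, time in s.
With the tool pointing down it reaches from about 0.35 to 0.9 m from the base axis. Payload 8.1 kg.
Tool frame: the origin (TCP) lies between the finger pads; the fingertips stand 25 mm ahead of it and the grasp point (between the pads) lies 6 mm ahead of it; z points along the fingers, y is the direction in which the jaws open and shut (so a half turn about z gives the same grasp; the last joint's range is limited). The gripper opens to 92 mm and grips with 3 to 60 N. Pads are 19 mm wide; open, the fingers measure 130 mm over their backs; the gripper's body (75 mm by 190 mm) begins 47 mm behind the grasp point.
Start: joints at [1.136, 0.434, 0.025, 1.573, -0.012, 1.134, -0.075], TCP at [0.204, -0.591, 0.252] pointing down, gripper open.
Joint ranges: [-2.62, 2.62], [-0.44, 2.09], [-1.27, 1.32], [0.08, 2.57], [-1.32, 4.46], [0.12, 2], [-2.74, 2.74]. Speed limits (rad/s): [2.22, 2.22, 3.01, 3.01, 3.14, 3.14, 3.14].

## Interface

Orientations are given as a rotation vector (axis times angle).
In Python, from cell import * gives the robot as it stands.
- The arm moves only by the shell command python3 -m jog 'ROWS' [FORCE]. ROWS is JSON, one flat list of numbers, 5 for each row, row after row: the finger opening in mm, from 0 to 91.8, then the shift along the tool's x, y, z in units of 40 mm (1.0 is 40 mm), then the turn about the tool's z in units of 6 degrees (1.0 is 6 degrees). A call has 1 to 20 rows; each row shifts and turns the pose as measured when the row begins, along the tool's axes as they then stand; what a row does not reach is not made up. A row lasts 1/12 s, in which the tool goes at most 41.7 mm and 7.16 degrees, less where a joint would pass 70% of its speed; a pose out of reach is approached as far as the arm can. A call is refused whole if a number of a shift passes 1 or a number of a turn 1, either way. A call with a gripper value outside its range is refused whole. The fingers move at their own pace and stop on an object; FORCE is the grip in N (left out, the last holds). Time passes only in rows, so rows that do not move let the fingers close. It gives the time, the measured TCP pose, the force and the opening at its end, in the units of the state.
- observe(): the state, without advancing time (a new reading comes with each control period).
- get_image(name): name is "scene" or "top"; returns the picture (420x560x3 uint8, red, green, blue); there is no depth.
- camera_params(name): a dict with "intrinsics" (3x3 intrinsics, pixels), "dist_coeffs" ([k1, k2, p1, p2, k3] as OpenCV has them; the pictures are not rectified), "xyz" and "orientation" of the camera in the world. Camera axes: x right, y down, z forward; pixel columns grow to the right and rows downward; lengths in m; the calibration is good to about 2 mm. A picture is of the moment at which its call begins. camera_params takes no time and is no camera call.
- sign_off(): hands the job in, once; it reports no verdict.
The state is a dict: "clock": time; "joints": joint angles; "dq": joint speeds; "joint_efforts": joint torques, N m; "position": TCP position; "ee_rot": TCP orientation; "force": force on the tool from outside, world axes, zero at the start; "ft_torque": the same for the moment, N m; "width": opening from 0.0 (shut) to 1.0 (fully open).
Only numpy, scipy, OpenCV 4.12 (cv2) and the standard library are available. Lean on these libraries where they do the work, as an engineer would, in place of code of your own. Each camera call takes 0.05 s, during which the arm holds its last target. There are 200 camera calls.

## Working session

There is one attempt and no reset: what is moved stays moved. The work goes in short steps, Python scripts to look and compute and a shell command to move; the robot and the scene stay as the last step left them, time stands still between calls to the robot, and variables do not carry over. Pictures are saved under pics/ and viewed, about 12 in all and at most 16, crops included, and the job is handed in when it is done.

```bash
mkdir -p pics; ls
python3 - <<'E'
from cell import *
import cv2
o=observe();print({k:o[k] for k in('clock','position','ee_rot','width')})
for n in('scene','top'):
    im=get_image(n);cv2.imwrite(f'pics/{n}0.png',cv2.resize(im[:,:,::-1],(784,588),interpolation=cv2.INTER_CUBIC));cv2.imwrite(f'pics/{n}0raw.png',im[:,:,::-1])
    print(n,camera_params(n))
E
```

```text
pics
{'clock': 0.0, 'position': array([ 0.2033665 , -0.59048324,  0.25092826]), 'ee_rot': array([-3.09695579e+00, -5.18360978e-01,  6.36829487e-04]), 'width': 0.9954089080635332}
scene {'intrinsics': array([[400.25704011,   0.        , 278.54226255],
       [  0.        , 400.25704011, 206.56435259],
       [  0.        ,   0.        ,   1.        ]]), 'dist_coeffs': array([0.0123547, 0.       , 0.       , 0.       , 0.       ]), 'xyz': array([0.13339664, 0.64910148, 1.04304463]), 'orientation': array([-0.64875983,  2.70151417, -1.03286044])}
top {'intrinsics': array([[541.83148238,   0.        , 282.81119171],
       [  0.        , 541.83148238, 211.01150226],
       [  0.        ,   0.        ,   1.        ]]), 'dist_coeffs': array([-0.15656399,  0.        ,  0.        ,  0.        ,  0.        ]), 'xyz': array([ 0.17603178, -0.1098555 ,  1.75718044]), 'orientation': array([-2.14520345,  2.0694064 , -0.21664674])}
```

View pics/top0.png

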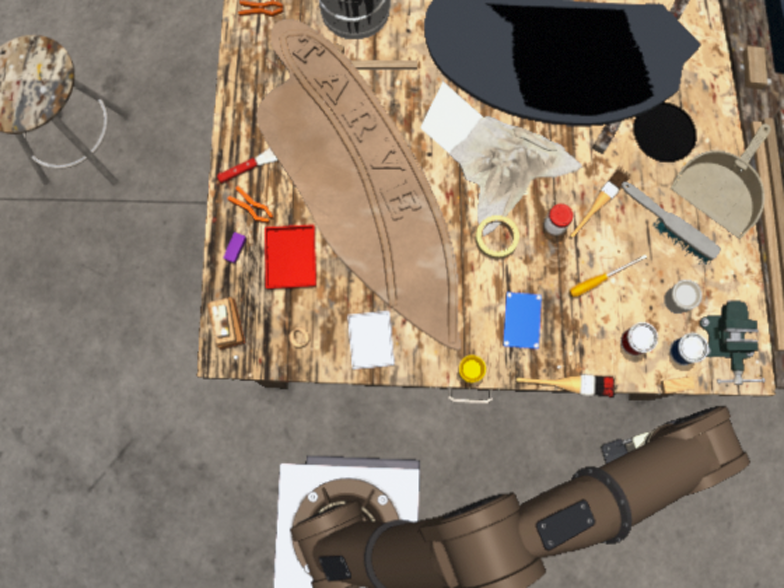

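View pics/scene0.png

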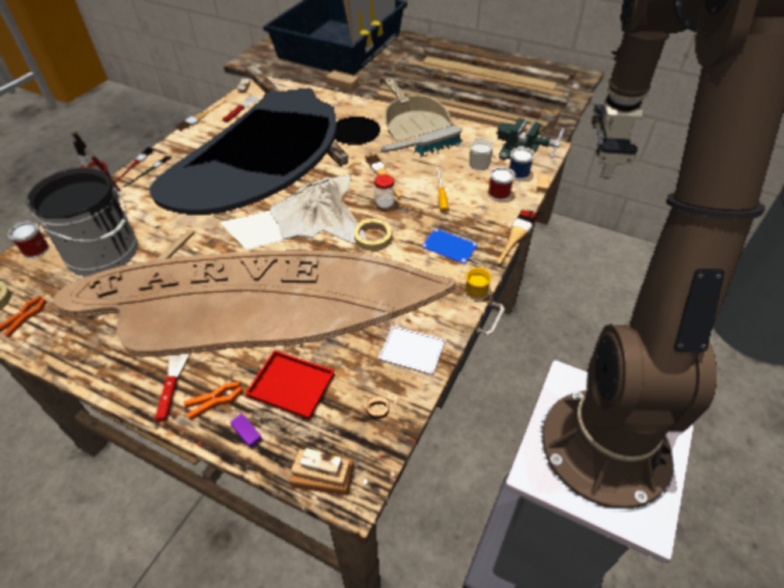

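The top view (784 px) shows: stack at (227,322), with the stained off-cut on top; tray (290,257); letter ring (299,338); board (371,340); mat (522,320). There are two candidates for the off-cut. The purple one at (235,247) is not meant; the white/grey-stained one on top of the stack at (228,322) fits the description. I'll confirm in crops.

```bash
cat > h.py <<'E'
from cell import *
import cv2, numpy as np
from scipy.spatial.transform import Rotation as R
def world(n,uv,z):
    c=camera_params(n)
    p=cv2.undistortPoints(np.array(uv,float).reshape(-1,1,2),c['intrinsics'],c['dist_coeffs']).reshape(-1,2)
    d=R.from_rotvec(c['orientation']).apply(np.c_[p,np.ones(len(p))]); o=c['xyz']
    return o+d*((z-o[2])/d[:,2])[:,None]
def crop(n,x0,y0,w,h,s,im=None):
    im=get_image(n)[:,:,::-1] if im is None else im
    c=cv2.resize(im[y0:y0+h,x0:x0+w],None,fx=s,fy=s,interpolation=cv2.INTER_CUBIC)
    for i in range(0,w,10): cv2.putText(c,str(x0+i),(i*s,8),0,.3,(0,0,255),1);cv2.line(c,(i*s,9),(i*s,14),(0,0,255),1)
    for i in range(0,h,10): cv2.putText(c,str(y0+i),(0,i*s+3),0,.3,(255,0,0),1);cv2.line(c,(20,i*s),(26,i*s),(255,0,0),1)
    return c
def tool():
    o=observe();r=R.from_rotvec(o['ee_rot']);return o,r
def go(target,ydir=None):
    """print the shift in row units and turn to put TCP at target with jaw axis along ydir (deg, world)"""
    o,r=tool();d=r.inv().apply(np.array(target)-o['position'])/.04
    y=r.apply([0,1,0]);print('pos',o['position'].round(4),'F',o['force'].round(1),'w',round(o['width']*91.8,1),'t',round(o['clock'],2),'jaw',np.degrees(np.arctan2(y[1],y[0])).round(1),'tilt',r.apply([0,0,1]).round(3),'j7',o['joints'][6].round(2))
    print('units xyz',d.round(2),end=' ')
    if ydir is not None:
        e=(ydir-np.degrees(np.arctan2(y[1],y[0]))+90)%180-90
        print('turn units (about tool z)',(-e/6).round(2),'alt',((-e-np.sign(-e)*180)/6).round(2))
    else: print()
E
python3 - <<'E'
from h import *
t=cv2.imread('pics/top0raw.png');s=cv2.imread('pics/scene0raw.png')
cv2.imwrite('pics/c1.png',crop('top',145,150,143,120,5,t))
a=crop('scene',195,310,75,45,8,s);b=crop('top',350,200,50,55,5,t)
cv2.imwrite('pics/c2.png',np.hstack([a[:360],np.pad(b[:275],((0,85),(0,0),(0,0)))])[:, :800])
E
```

```text
(no output)
```

View pics/c1.png

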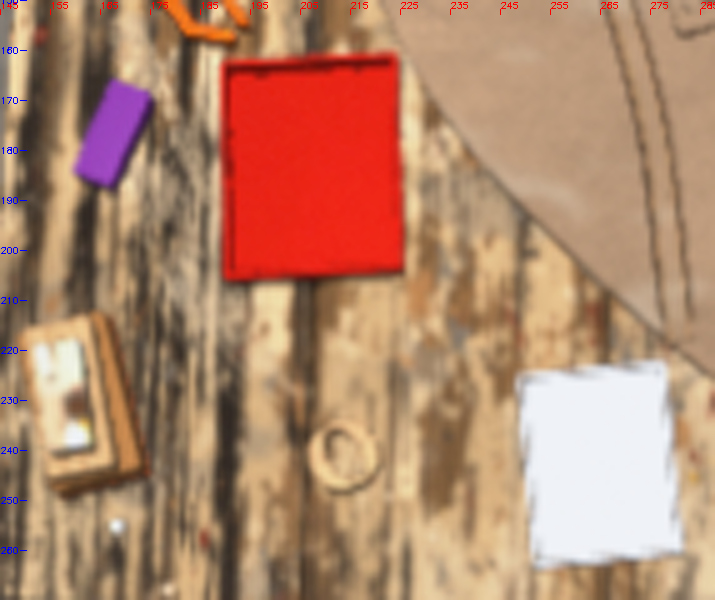

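View pics/c2.png

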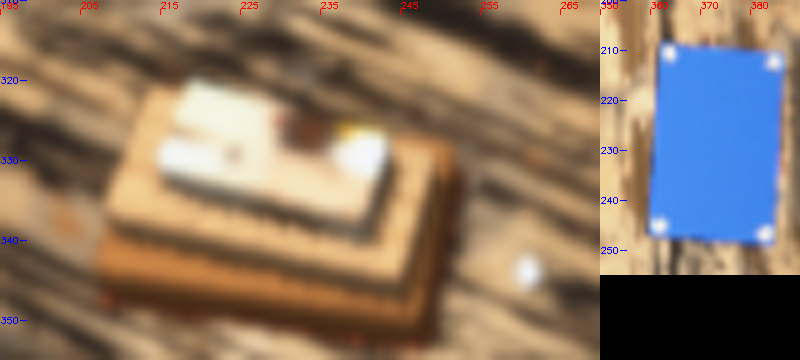

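The crops confirm it: the block on top of the stack is the white/grey/black-stained off-cut (about raw (157.5,229) in top, (229,328) in scene). The purple block at raw (168,177) is the decoy.

```bash
python3 - <<'E'
from h import *
f=lambda q,x0,y0,s:(np.array(q,float)+.5)/s-.5+[x0,y0]
def box(name,cam,uv,z):
    w=world(cam,uv,z)[:,:2];e=np.roll(w,-1,0)-w;L=np.linalg.norm(e,axis=1)
    a=np.degrees(np.arctan2(e[:,1],e[:,0]))
    print(name,cam,'c',w.mean(0).round(4),'sides mm',(L*1e3).round(),'ang',a.round(1))
T=lambda q:f(q,145,150,5);S=lambda q:f(q,195,310,8);M=lambda q:f(np.array(q)-[600,0],350,200,5)
box('offcut','top',T([(33,347),(80,341),(92,443),(53,455)]),.071)
box('offcut','scene',S([(193,80),(388,140),(362,222),(158,172)]),.071)
box('pine','top',T([(22,330),(93,316),(117,470),(48,486)]),.049)
box('pine','scene',S([(150,88),(432,145),(405,285),(107,212)]),.049)
box('tray','top',T([(222,58),(397,53),(403,270),(225,280)]),.0185)
box('board','top',T([(518,375),(665,362),(683,550),(537,567)]),.008)
box('mat','top',M([(658,43),(785,52),(775,245),(648,237)]),.005)
box('letter','top',T([(308,424),(378,424),(378,495),(308,495)]),.013)
box('purple','top',T([(115,79),(153,95),(113,190),(75,172)]),.022)
box('letter','scene',np.array([(366,399),(390,399),(390,418),(366,418)])/1.4-.2,.010)
box('tin','top',np.array([(458,355),(487,355),(487,383),(458,383)])/1.4-.2,.056)
E
python3 -c "
from h import *
go([.4,0,.2],0)"
```

```text
offcut top c [0.464  0.3041] sides mm [31. 67. 26. 72.] ang [ -80.6 -168.7  109.5   15.2]
offcut scene c [0.4628 0.3073] sides mm [68. 28. 68. 32.] ang [-170.7  103.7   12.9  -77.1]
pine top c [0.4655 0.3058] sides mm [ 47. 103.  46. 105.] ang [ -76.6 -166.7  105.4   14.3]
pine scene c [0.4657 0.3082] sides mm [ 97.  47. 101.  44.] ang [-165.   109.7   13.1  -74.9]
tray top c [0.636  0.1636] sides mm [118. 150. 118. 154.] ang [ -86.5 -175.    95.3    5.1]
board top c [ 0.4439 -0.0374] sides mm [ 97. 125.  95. 127.] ang [ -82.8 -172.5   98.8    8.3]
mat top c [ 0.5029 -0.3918] sides mm [ 85. 130.  84. 130.] ang [-92.1 177.   88.2  -2.5]
letter top c [0.4391 0.1307] sides mm [46. 47. 46. 47.] ang [ -87.8 -176.7   92.2    3.6]
purple top c [0.6517 0.2978] sides mm [29. 70. 29. 69.] ang [-111.2  162.    66.7  -18.3]
letter scene c [0.4378 0.1346] sides mm [51. 45. 49. 45.] ang [-153.1  117.2   26.9  -61.1]
tin top c [ 0.3771 -0.271 ] sides mm [66. 63. 65. 63.] ang [ -88.1 -179.2   91.9    1.2]
pos [ 0.2034 -0.5905  0.251 ] F [0.8 0.3 0.4] w 91.8 t 0.1 jaw -71.0 tilt [-0.001  0.001 -1.   ] j7 -0.08
units xyz [  9.45 -12.36   1.29] turn units (about tool z) -11.83 alt 18.17
```

```bash
python3 -m jog '[91,0.9,-0.3,0,0, 91,0.9,-0.3,0,0, 91,0.9,-0.3,0,0, 91,0.9,-0.3,0,0, 91,0.9,-0.3,0,0, 91,0.7,-0.7,0,0, 91,0.5,-0.85,0,0, 91,0.5,-0.85,0,0, 91,0.5,-0.85,0,0, 91,0.5,-0.85,0,0, 91,0.5,-0.85,0,0, 91,0.5,-0.85,0,0, 91,0.5,-0.85,0,0, 91,0.5,-0.85,0,0, 91,0.5,-0.85,0,0, 91,0.5,-0.85,0,0, 91,0.4,-0.9,0,0, 91,0.4,-0.9,0,0, 91,0.4,-0.9,0,0, 91,0.4,-0.9,0,0]' 15
python3 -c "
from h import *
go([.4635,.3055,.12],-76.5)"
```

```text
clock: 1.77
position: [0.4713, 0.1258, 0.2439]
ee_rot: [-3.101, -0.488, 0.015]
force: [1.0, 0.0, 0.2]
width: 0.991
pos [0.4713 0.1258 0.2439] F [1.  0.  0.2] w 91.0 t 1.77 jaw -72.1 tilt [-0.01  0.   -1.  ] j7 -1.74
units xyz [ 1.22 -4.32  3.1 ] turn units (about tool z) 0.73 alt -29.27
```

```bash
python3 -m jog '[70,0.25,-0.85,0.4,0.2, 70,0.25,-0.85,0.4,0.2, 70,0.25,-0.85,0.4,0.2, 70,0.25,-0.85,0.4,0.2, 70,0.25,-0.85,0.4,0, 70,0,0,0.5,0, 70,0,0,0.5,0]'
python3 - <<'E'
from h import *
go([.4635,.3055,.077],-76.5)
a=crop('scene',190,290,90,75,7)
cv2.imwrite('pics/g1.png',a)
E
```

```text
clock: 2.35
position: [0.472, 0.3248, 0.1226]
ee_rot: [-3.11, -0.366, 0.004]
force: [-0.6, -1.7, -0.5]
width: 0.762
pos [0.472  0.3248 0.1226] F [-0.6 -1.7 -0.5] w 69.9 t 2.35 jaw -76.6 tilt [-0.004  0.01  -1.   ] j7 -2.25
units xyz [-0.32  0.43  1.14] turn units (about tool z) -0.02 alt 29.98
```

View pics/g1.png

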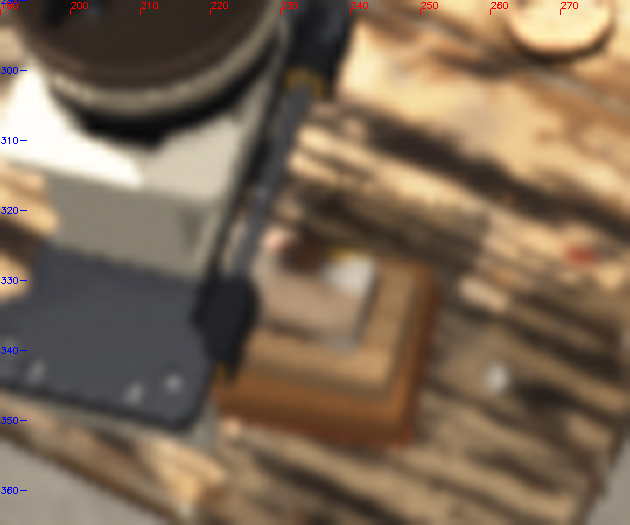

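The view is mostly hidden by the gripper body (finger at raw (222,333), off-cut visible to its right). I'll align using the numbers.

```bash
python3 -m jog '[65,-0.3,0.43,0,0, 65,0,0,0,0, 65,0,0,0.3,0, 65,0,0,0,0]'
python3 -c "
from h import *
go([.4635,.3055,.077],-76.5)"
```

```text
clock: 2.73
position: [0.4601, 0.3033, 0.1039]
ee_rot: [-3.114, -0.369, 0.019]
force: [-0.3, -0.8, -0.4]
width: 0.706
pos [0.4601 0.3033 0.1039] F [-0.3 -0.8 -0.4] w 64.8 t 2.73 jaw -76.5 tilt [-0.013  0.005 -1.   ] j7 -2.24
units xyz [ 0.1  -0.03  0.67] turn units (about tool z) 0.01 alt -29.99
```

```bash
python3 -m jog '[65,0.1,-0.03,0.4,0, 65,0,0,0.2,0, 65,0,0,0.05,0, 65,0,0,0,0]'
python3 -c "
from h import *
go([.4635,.3055,.077],-76.5)"
```

```text
clock: 3.07
position: [0.4648, 0.3056, 0.0778]
ee_rot: [-3.113, -0.367, 0.017]
force: [0.3, 0.4, 0.6]
width: 0.707
pos [0.4648 0.3056 0.0778] F [0.3 0.4 0.6] w 64.9 t 3.07 jaw -76.6 tilt [-0.011  0.005 -1.   ] j7 -2.26
units xyz [-0.03 -0.01  0.02] turn units (about tool z) -0.01 alt 29.99
```

```bash
python3 -m jog '[15,0,0,0,0, 15,0,0,0,0, 15,0,0,0,0, 15,0,0,0,0, 15,0,0,0,0, 15,0,0,0,0, 15,0,0,-0.3,0, 15,0,0,-0.6,0, 15,0,0,-0.8,0, 15,0,0,-0.8,0, 15,0,0,0,0]' 15
python3 -c "
from h import *
go([.636,.1636,.15],-85.5)"
```

```text
clock: 3.98
position: [0.4649, 0.3052, 0.1857]
ee_rot: [-3.113, -0.369, 0.02]
force: [1.1, 1.4, -0.7]
width: 0.328
pos [0.4649 0.3052 0.1857] F [ 1.1  1.4 -0.7] w 30.1 t 3.98 jaw -76.5 tilt [-0.013  0.005 -1.   ] j7 -2.19
units xyz [3.34 4.45 0.82] turn units (about tool z) 1.5 alt -28.5
```

```bash
python3 -m jog '[15,0.55,0.75,0,0.25, 15,0.55,0.75,0,0.25, 15,0.55,0.75,0,0.25, 15,0.55,0.75,0,0.25, 15,0.55,0.75,0,0.25, 15,0.55,0.7,0,0.25, 15,0,0,0.5,0, 15,0,0,0,0]'
python3 -c "
from h import *
go([.636,.1636,.033],-85.5)"
```

```text
clock: 4.65
position: [0.6333, 0.1499, 0.1745]
ee_rot: [-3.126, -0.124, -0.001]
force: [-1.0, 1.0, -1.4]
width: 0.326
pos [0.6333 0.1499 0.1745] F [-1.   1.  -1.4] w 29.9 t 4.65 jaw -85.5 tilt [ 0.     0.013 -1.   ] j7 -1.95
units xyz [ 0.09 -0.29  3.54] turn units (about tool z) 0.0 alt -30.0
```

```bash
python3 -m jog '[15,0.1,-0.3,0.7,0, 15,0,0,0.8,0, 15,0,0,0.8,0, 15,0,0,0.6,0, 15,0,0,0,0, 15,0,0,0.3,0, 15,0,0,0.15,0, 15,0,0,0,0]'
python3 -c "
from h import *
go([.636,.1636,.033],-85.5)"
```

```text
clock: 5.32
position: [0.6418, 0.1673, 0.0483]
ee_rot: [-3.122, -0.124, -0.02]
force: [-0.5, 0.2, -0.5]
width: 0.326
pos [0.6418 0.1673 0.0483] F [-0.5  0.2 -0.5] w 29.9 t 5.32 jaw -85.5 tilt [ 0.012  0.018 -1.   ] j7 -2.02
units xyz [-0.16  0.09  0.38] turn units (about tool z) 0.01 alt -29.99
```

```bash
python3 -m jog '[15,-0.1,0.05,0.25,0, 15,0,0,0.13,0, 15,0,0,0,0, 15,0,0,0,0]'
python3 -c "
from h import *
go([.636,.1636,.033],-85.5)"
```

```text
clock: 5.65
position: [0.6398, 0.1659, 0.0356]
ee_rot: [-3.12, -0.124, -0.028]
force: [0.0, -0.0, -0.5]
width: 0.326
pos [0.6398 0.1659 0.0356] F [ 0.  -0.  -0.5] w 29.9 t 5.65 jaw -85.4 tilt [ 0.017  0.019 -1.   ] j7 -2.02
units xyz [-0.1   0.05  0.06] turn units (about tool z) 0.01 alt -29.99
```

```bash
python3 -m jog '[15,0,0,0.1,0, 15,0,0,0.03,0, 15,0,0,0,0]'; python3 -m jog '[52,0,0,0,0, 52,0,0,0,0, 52,0,0,0,0, 52,0,0,0,0, 52,0,0,-0.5,0, 52,0,0,-0.9,0, 52,0,0,-0.9,0, 52,0,0,-0.9,0, 70,-0.5,-0.7,0,-0.25, 70,-0.5,-0.75,0,-0.25, 70,-0.5,-0.75,0,-0.25, 70,-0.5,-0.7,0,-0.25]'
python3 - <<'E'
from h import *
go([.4655,.3065,.1],-76.5)
t=get_image('top')[:,:,::-1];s=get_image('scene')[:,:,::-1]
a=crop('top',145,140,100,110,5,t);b=crop('scene',165,230,60,100,5,s)
cv2.imwrite('pics/p1.png',np.hstack([a[:500],b[:500]]))
E
```

```text
clock: 5.9
position: [0.6409, 0.1664, 0.0324]
ee_rot: [-3.12, -0.123, -0.032]
force: [0.2, -0.1, -1.4]
width: 0.327
clock: 6.9
position: [0.5502, 0.2633, 0.1655]
ee_rot: [-3.115, -0.265, -0.04]
force: [0.1, 0.8, 1.0]
width: 0.756
pos [0.5502 0.2633 0.1655] F [0.1 0.8 1. ] w 69.4 t 6.9 jaw -80.3 tilt [ 0.024  0.017 -1.   ] j7 -2.12
units xyz [-1.95 -1.4   1.6 ] turn units (about tool z) -0.63 alt 29.37
```

View pics/p1.png

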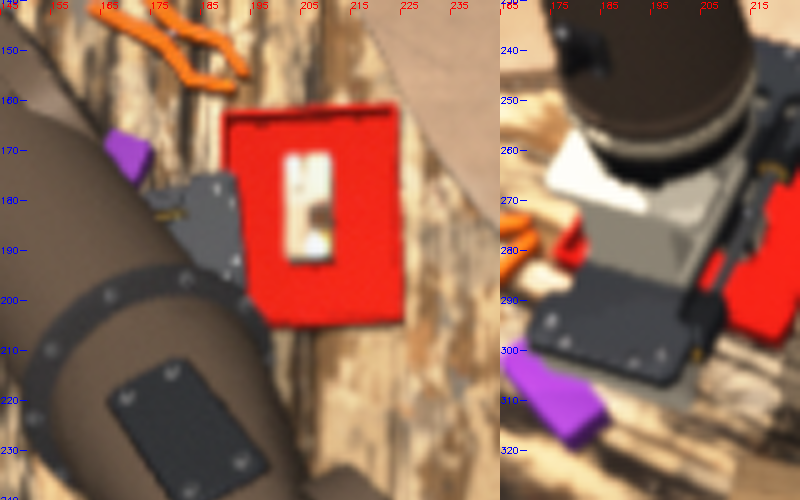

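Off-cut is flat mid-tray (raw top (206,180)). Now the pine block.

```bash
python3 -m jog '[75,-0.65,-0.45,0,-0.2, 75,-0.65,-0.45,0,-0.2, 75,-0.65,-0.45,0,-0.2, 75,0,0,0.5,0, 75,0,0,0.5,0, 75,0,0,0,0]'
python3 -c "
from h import *
go([.4655,.3065,.057],-76.5)"
```

```text
clock: 7.5
position: [0.4569, 0.3097, 0.125]
ee_rot: [-3.098, -0.386, -0.045]
force: [-0.6, -0.0, -0.6]
width: 0.819
pos [0.4569 0.3097 0.125 ] F [-0.6 -0.  -0.6] w 75.2 t 7.5 jaw -75.8 tilt [ 0.026  0.022 -0.999] j7 -2.25
units xyz [0.14 0.16 1.7 ] turn units (about tool z) 0.12 alt -29.88
```

```bash
python3 -m jog '[75,0.14,0.16,0.6,0.1, 75,0,0,0.6,0, 75,0,0,0.2,0, 75,0,0,0,0]'
python3 -c "
from h import *
go([.4655,.3065,.057],-76.5)"
```

```text
clock: 7.83
position: [0.4684, 0.306, 0.0699]
ee_rot: [-3.1, -0.366, -0.049]
force: [0.2, 0.1, 0.3]
width: 0.819
pos [0.4684 0.306  0.0699] F [0.2 0.1 0.3] w 75.2 t 7.83 jaw -76.5 tilt [ 0.029  0.023 -0.999] j7 -2.28
units xyz [-0.08 -0.02  0.32] turn units (about tool z) -0.0 alt 30.0
```

```bash
python3 -m jog '[75,-0.08,0,0.22,0, 75,0,0,0.08,0, 75,0,0,0,0]'; python3 -m jog '[30,0,0,0,0, 30,0,0,0,0, 30,0,0,0,0, 30,0,0,0,0, 30,0,0,0,0, 30,0,0,0,0, 30,0,0,-0.2,0, 30,0,0,-0.5,0, 30,0,0,-0.9,0, 30,0,0,-0.9,0, 30,0,0,0,0]' 20
python3 -c "
from h import *
go([.4439,-.0374,.15],-82)"
```

```text
clock: 8.08
position: [0.4671, 0.3058, 0.0592]
ee_rot: [-3.1, -0.364, -0.052]
force: [0.6, -0.4, 0.1]
width: 0.819
clock: 9.0
position: [0.4628, 0.3034, 0.1656]
ee_rot: [-3.1, -0.367, -0.049]
force: [0.2, 1.3, -1.2]
width: 0.489
pos [0.4628 0.3034 0.1656] F [ 0.2  1.3 -1.2] w 44.9 t 9.0 jaw -76.5 tilt [ 0.029  0.023 -0.999] j7 -2.21
units xyz [-2.45  8.18  0.18] turn units (about tool z) 0.92 alt -29.08
```

```bash
python3 -m jog '[30,-0.24,0.8,0,0.1, 30,-0.24,0.8,0,0.1, 30,-0.24,0.8,0,0.1, 30,-0.24,0.8,0,0.1, 30,-0.24,0.8,0,0.1, 30,-0.24,0.8,0,0.1, 30,-0.24,0.8,0,0.1, 30,-0.24,0.8,0,0.1, 30,-0.24,0.8,0,0.1, 30,-0.2,0.6,0,0, 30,0,0,0,0, 30,0,0,0,0]'
python3 - <<'E'
from h import *
b=np.array([(393,329),(444,332),(435,374),(379,363)])/1.4-.2
print(world('scene',b,.008).mean(0))
go([.4439,-.0374,.060],-82)
E
```

```text
clock: 10.0
position: [0.4282, -0.0301, 0.1631]
ee_rot: [-3.105, -0.218, -0.07]
force: [0.3, 0.3, -0.2]
width: 0.49
[ 0.43964676 -0.03623765  0.008     ]
pos [ 0.4282 -0.0301  0.1631] F [ 0.3  0.3 -0.2] w 44.9 t 10.0 jaw -81.9 tilt [ 0.043  0.032 -0.999] j7 -1.55
units xyz [0.24 0.3  2.58] turn units (about tool z) 0.01 alt -29.99
```

```bash
python3 -m jog '[30,0.2,0.28,0.4,0, 30,0,0,0.6,0, 30,0,0,0.6,0, 30,0,0,0.4,0, 30,0,0,0,0, 30,0,0,0,0]'
python3 - <<'E'
from h import *
go([.4430,-.0374,.040],-82)
E
```

```text
clock: 10.5
position: [0.4455, -0.0335, 0.0839]
ee_rot: [-3.103, -0.224, -0.083]
force: [0.5, 0.2, -0.0]
width: 0.491
pos [ 0.4455 -0.0335  0.0839] F [ 0.5  0.2 -0. ] w 45.1 t 10.5 jaw -81.7 tilt [ 0.051  0.033 -0.998] j7 -1.61
units xyz [-0.14  0.12  1.09] turn units (about tool z) 0.05 alt -29.95
```

```bash
python3 -m jog '[30,-0.1,0.1,0.35,0, 30,0,0,0.35,0, 30,0,0,0.2,0, 30,0,0,0,0, 30,0,0,0,0]'
python3 - <<'E'
from h import *
go([.4430,-.0374,.040],-82)
E
```

```text
clock: 10.92
position: [0.4476, -0.0336, 0.0514]
ee_rot: [-3.102, -0.232, -0.093]
force: [0.3, -0.7, -0.7]
width: 0.491
pos [ 0.4476 -0.0336  0.0514] F [ 0.3 -0.7 -0.7] w 45.1 t 10.92 jaw -81.4 tilt [ 0.057  0.034 -0.998] j7 -1.63
units xyz [-0.15  0.08  0.27] turn units (about tool z) 0.1 alt -29.9
```

```bash
python3 -m jog '[30,-0.15,0.08,0.1,0.1, 30,0,0,0.12,0, 30,0,0,0.05,0, 30,0,0,0,0, 30,0,0,0,0]'
python3 - <<'E'
from h import *
go([.4430,-.0374,.038],-82)
E
```

```text
clock: 11.33
position: [0.444, -0.0375, 0.0418]
ee_rot: [-3.103, -0.214, -0.099]
force: [-0.2, 0.1, -0.9]
width: 0.487
pos [ 0.444  -0.0375  0.0418] F [-0.2  0.1 -0.9] w 44.7 t 11.33 jaw -82.0 tilt [ 0.061  0.034 -0.998] j7 -1.64
units xyz [-0.03 -0.    0.09] turn units (about tool z) -0.01 alt 29.99
```

```bash
python3 -m jog '[30,0,0,0.06,0, 30,0,0,0.05,0, 30,0,0,0.03,0, 30,0,0,0,0]'
python3 - <<'E'
from h import *
go([.4430,-.0374,.038],-82)
E
```

```text
clock: 11.67
position: [0.4451, -0.0372, 0.0386]
ee_rot: [-3.104, -0.216, -0.103]
force: [0.4, 0.4, -1.5]
width: 0.491
pos [ 0.4451 -0.0372  0.0386] F [ 0.4  0.4 -1.5] w 45.1 t 11.67 jaw -82.0 tilt [ 0.064  0.033 -0.997] j7 -1.65
units xyz [-0.05 -0.    0.01] turn units (about tool z) -0.0 alt 30.0
```

```bash
python3 -m jog '[70,0,0,0,0, 70,0,0,0,0, 70,0,0,0,0, 70,0,0,0,0, 70,0,0,-0.4,0, 70,0,0,-0.8,0, 70,0,0,-0.8,0, 70,0,-0.4,-0.5,0, 70,0,-0.8,0,0, 70,0,-0.9,0,0, 70,0,-0.9,0,0, 70,0,-0.9,0,0, 70,0,-0.5,0,0, 70,0,0,0,0]'
python3 - <<'E'
from h import *
go([.4385,.1315,.06],-82)
t=get_image('top')[:,:,::-1]
cv2.imwrite('pics/p2.png',crop('top',195,195,105,85,7,t))
s=get_image('scene')[:,:,::-1];cv2.imwrite('pics/p2s.png',crop('scene',250,220,85,85,7,s))
E
```

```text
clock: 12.83
position: [0.4151, 0.1394, 0.1478]
ee_rot: [-3.102, -0.202, -0.108]
force: [-0.9, 0.1, -0.5]
width: 0.765
pos [0.4151 0.1394 0.1478] F [-0.9  0.1 -0.5] w 70.2 t 12.83 jaw -82.5 tilt [ 0.067  0.035 -0.997] j7 -2.05
units xyz [0.4  0.33 2.22] turn units (about tool z) -0.08 alt 29.92
```

View pics/p2.png

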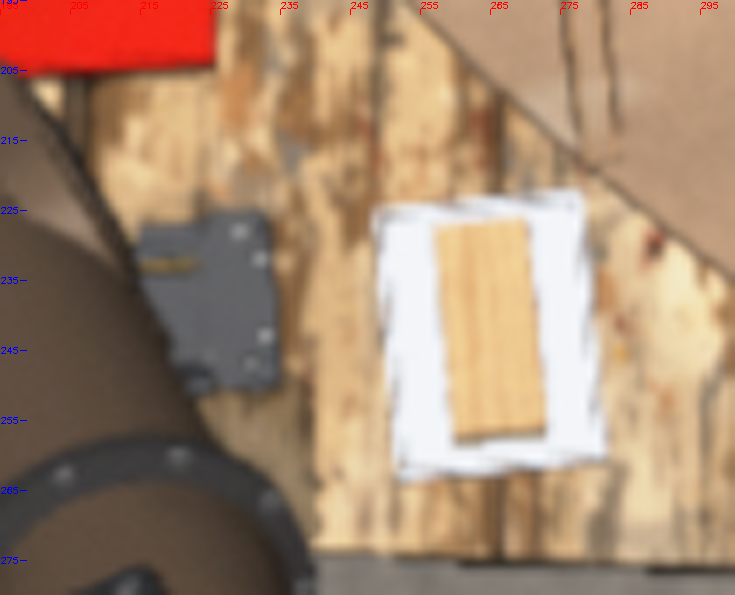

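View pics/p2s.png

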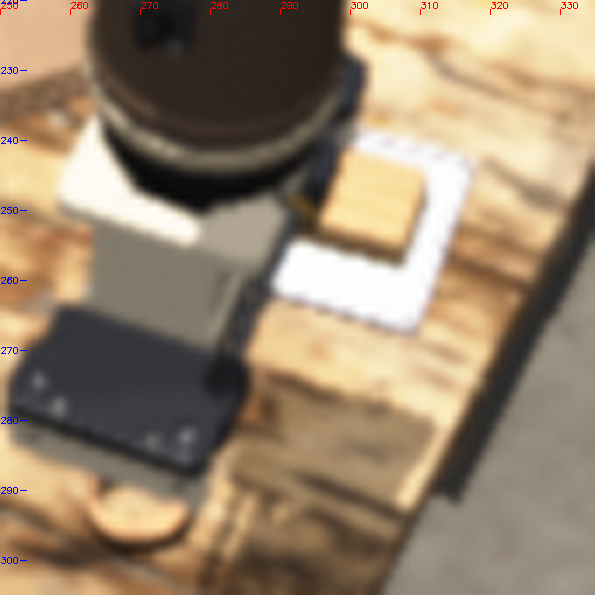

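The pine block lies flat within the board. I'll measure its offset (pine corners at crop (435,226),(527,217),(546,432),(456,442); board (374,206),(583,190),(606,457),(400,480)).

Run:
```python
from h import *
f=lambda q:(np.array(q,float)+.5)/7-.5+[195,195]
for q,z in(([(435,226),(527,217),(546,432),(456,442)],.028),([(374,206),(583,190),(606,457),(400,480)],.008)):
    w=world('top',f(q),z)[:,:2];e=np.roll(w,-1,0)-w
    print(w.mean(0).round(4),(np.linalg.norm(e,axis=1)*1e3).round(),np.degrees(np.arctan2(e[:,1],e[:,0])).round(1))
```

```text
[ 0.443  -0.0381] [ 43. 101.  42. 101.] [ -82.2 -172.7   98.5    8.1]
[ 0.4443 -0.0372] [ 98. 126.  96. 130.] [ -83.5 -173.    98.5    8.1]
```

```bash
python3 -m jog '[75,0.4,0.33,0.5,0, 75,0,0,0.5,0, 75,0,0,0.5,0, 75,0,0,0.3,0, 75,0,0,0,0]'
python3 - <<'E'
from h import *
go([.4385,.1318,.029],-82)
E
```

```text
clock: 13.35
position: [0.4405, 0.1188, 0.0738]
ee_rot: [-3.109, -0.184, -0.109]
force: [-0.3, 0.5, 0.1]
width: 0.817
pos [0.4405 0.1188 0.0738] F [-0.3  0.5  0.1] w 75.0 t 13.35 jaw -83.2 tilt [ 0.068  0.03  -0.997] j7 -2.09
units xyz [-0.09 -0.3   1.12] turn units (about tool z) -0.19 alt 29.81
```

```bash
python3 -m jog '[75,-0.15,-0.28,0.4,0, 75,0,0,0.4,0, 75,0,0,0,0, 75,0,0,0,0]'
python3 - <<'E'
from h import *
go([.4385,.1318,.029],-82)
E
```

```text
clock: 13.68
position: [0.4363, 0.1243, 0.0414]
ee_rot: [-3.113, -0.171, -0.107]
force: [0.2, -0.3, -0.4]
width: 0.815
pos [0.4363 0.1243 0.0414] F [ 0.2 -0.3 -0.4] w 74.9 t 13.68 jaw -83.7 tilt [ 0.067  0.025 -0.997] j7 -2.16
units xyz [ 0.05 -0.18  0.32] turn units (about tool z) -0.28 alt 29.72
```

```bash
python3 -m jog '[75,0.0,-0.2,0.15,-0.28, 75,0.03,0,0.1,0, 75,0,0,0.03,0, 75,0,0,0,0]'
python3 - <<'E'
from h import *
go([.4385,.1318,.029],-82)
E
```

```text
clock: 14.02
position: [0.4393, 0.1321, 0.0324]
ee_rot: [-3.111, -0.218, -0.113]
force: [0.4, 0.2, 0.3]
width: 0.813
pos [0.4393 0.1321 0.0324] F [0.4 0.2 0.3] w 74.7 t 14.02 jaw -82.0 tilt [ 0.071  0.026 -0.997] j7 -2.17
units xyz [-0.03  0.01  0.08] turn units (about tool z) 0.01 alt -29.99
```

```bash
python3 -m jog '[75,-0.03,0,0.08,0, 75,0,0,0.02,0, 75,0,0,0,0]'
python3 -m jog '[35,0,0,0,0, 35,0,0,0,0, 35,0,0,0,0, 35,0,0,0,0, 35,0,0,0,0, 35,0,0,0,0, 35,0,0,0,0]' 10
python3 - <<'E'
from h import *
go([.4385,.1318,.029],-82)
E
python3 -m jog '[35,0,0,-0.2,0, 35,0,0,-0.5,0, 35,0,0,-0.8,0, 35,0,0,-0.5,0, 35,0,0,0,0, 35,0,0,0,0]'
python3 - <<'E'
from h import *
go([.443,-.0381,.1],-82)
a=crop('scene',240,230,90,85,7);cv2.imwrite('pics/l1.png',a)
E
```

```text
clock: 14.27
position: [0.4389, 0.1321, 0.0287]
ee_rot: [-3.111, -0.217, -0.115]
force: [0.4, -0.3, -0.3]
width: 0.817
clock: 14.85
position: [0.4388, 0.1319, 0.0289]
ee_rot: [-3.111, -0.217, -0.115]
force: [0.0, 0.8, -0.0]
width: 0.498
pos [0.4388 0.1319 0.0289] F [ 0.   0.8 -0. ] w 45.7 t 14.85 jaw -82.0 tilt [ 0.072  0.026 -0.997] j7 -2.17
units xyz [-0.01  0.   -0.  ] turn units (about tool z) 0.0 alt -30.0
clock: 15.35
position: [0.4314, 0.1297, 0.1133]
ee_rot: [-3.112, -0.219, -0.11]
force: [0.5, -0.7, -0.3]
width: 0.502
pos [0.4314 0.1297 0.1133] F [ 0.5 -0.7 -0.3] w 46.1 t 15.35 jaw -81.9 tilt [ 0.069  0.025 -0.997] j7 -2.06
units xyz [-0.32  4.2   0.25] turn units (about tool z) 0.02 alt -29.98
```

View pics/l1.png

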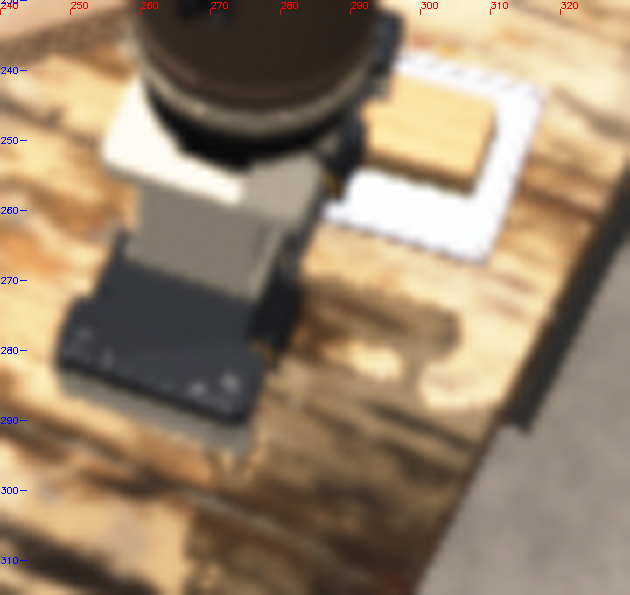

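Letter no longer on the bench at (270,295) and the opening is 46 mm: it is held.

```bash
python3 -m jog '[35,-0.05,0.7,0,0, 35,-0.05,0.7,0,0, 35,-0.05,0.7,0,0, 35,-0.05,0.7,0,0, 35,-0.05,0.7,0,0, 35,0,0.6,0,0, 35,0,0,0,0, 35,0,0,0,0]'
python3 - <<'E'
from h import *
go([.443,-.0381,.062],-82)
E
```

```text
clock: 16.07
position: [0.4427, -0.0388, 0.1036]
ee_rot: [-3.109, -0.228, -0.098]
force: [0.3, 0.1, -1.7]
width: 0.504
pos [ 0.4427 -0.0388  0.1036] F [ 0.3  0.1 -1.7] w 46.3 t 16.07 jaw -81.6 tilt [ 0.061  0.027 -0.998] j7 -1.62
units xyz [-0.06  0.    1.04] turn units (about tool z) 0.07 alt -29.93
```

```bash
python3 -m jog '[35,-0.05,0,0.4,0, 35,0,0,0.35,0, 35,0,0,0.15,0, 35,0,0,0,0, 35,0,0,0,0]'
python3 - <<'E'
from h import *
go([.443,-.0381,.058],-82)
E
```

```text
clock: 16.48
position: [0.4417, -0.0351, 0.0643]
ee_rot: [-3.107, -0.232, -0.093]
force: [-0.5, 0.5, -0.8]
width: 0.502
pos [ 0.4417 -0.0351  0.0643] F [-0.5  0.5 -0.8] w 46.0 t 16.48 jaw -81.4 tilt [ 0.057  0.029 -0.998] j7 -1.67
units xyz [0.01 0.08 0.16] turn units (about tool z) 0.1 alt -29.9
```

```bash
python3 -m jog '[35,0.03,0.08,0.1,0, 35,0,0,0.05,0, 35,0,0,0.02,0, 35,0,0,0,0, 35,0,0,0,0]'
python3 - <<'E'
from h import *
go([.443,-.0381,.057],-82)
E
```

```text
clock: 16.9
position: [0.4449, -0.0367, 0.0583]
ee_rot: [-3.107, -0.236, -0.096]
force: [-0.3, 0.4, -0.3]
width: 0.502
pos [ 0.4449 -0.0367  0.0583] F [-0.3  0.4 -0.3] w 46.1 t 16.9 jaw -81.3 tilt [ 0.059  0.029 -0.998] j7 -1.67
units xyz [-0.05  0.03  0.03] turn units (about tool z) 0.12 alt -29.88
```

```bash
python3 -m jog '[35,-0.04,0.03,0.04,0, 35,0,0,0.02,0, 35,0,0,0,0]'
python3 -m jog '[65,0,0,0,0, 65,0,0,0,0, 65,0,0,0,0, 65,0,0,0,0, 65,0,0,-0.4,0, 65,0,0,-0.8,0, 65,0,0,-0.8,0, 65,0,-0.4,-0.5,0, 65,0,-0.8,0,0, 65,0,-0.9,0,0, 65,0,-0.9,0,0, 65,0,-0.9,0,0, 65,0,-0.5,0,0, 65,0,0,0,0]'
python3 - <<'E'
from h import *
go([.4655,.306,.1],-76.5)
t=get_image('top')[:,:,::-1]
cv2.imwrite('pics/p3.png',crop('top',245,210,50,60,10,t))
E
```

```text
clock: 17.15
position: [0.4441, -0.0381, 0.0567]
ee_rot: [-3.107, -0.236, -0.099]
force: [0.5, -0.1, 0.1]
width: 0.496
clock: 18.32
position: [0.4112, 0.1378, 0.1659]
ee_rot: [-3.106, -0.221, -0.104]
force: [-0.1, -0.1, 0.7]
width: 0.708
pos [0.4112 0.1378 0.1659] F [-0.1 -0.1  0.7] w 65.0 t 18.32 jaw -81.8 tilt [ 0.065  0.031 -0.997] j7 -2.05
units xyz [ 1.82 -3.93  1.86] turn units (about tool z) -0.89 alt 29.11
```

View pics/p3.png

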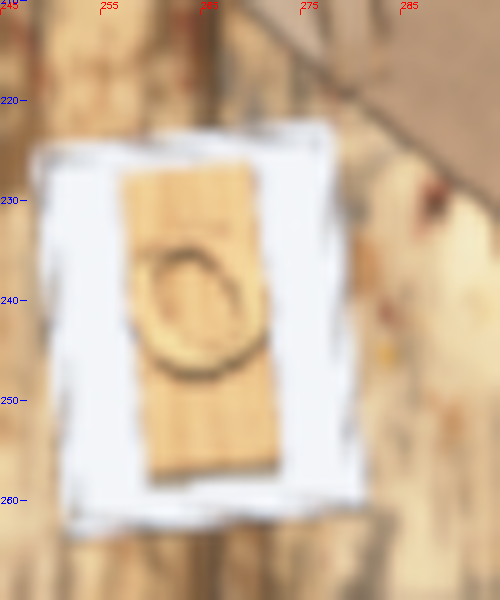

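Ring at crop centre ≈(201,307), pine centre ≈(201,319). I'll check that against parallax.

```bash
python3 - <<'E'
from h import *
f=lambda q:(np.array(q,float)+.5)/10-.5+[245,210]
print(world('top',f([(201,307)]),.041),world('top',f([(201,319)]),.028))
E
python3 -m jog '[91,0.35,-0.8,0,-0.15, 91,0.35,-0.8,0,-0.15, 91,0.35,-0.8,0,-0.15, 91,0.35,-0.8,0.3,-0.15, 91,0.4,-0.7,0.4,-0.2, 91,0,0,0.3,0, 91,0,0,0,0]'
python3 - <<'E'
from h import *
go([.4655,.306,.036],-76.5)
cv2.imwrite('pics/s2.png',crop('scene',190,300,80,65,9))
E
```

```text
[[ 0.44508323 -0.03825016  0.041     ]] [[ 0.44320599 -0.03787478  0.028     ]]
clock: 18.95
position: [0.4634, 0.2992, 0.1297]
ee_rot: [-3.106, -0.336, -0.103]
force: [-1.6, -0.5, 0.1]
width: 0.993
pos [0.4634 0.2992 0.1297] F [-1.6 -0.5  0.1] w 91.1 t 18.95 jaw -77.6 tilt [ 0.064  0.023 -0.998] j7 -2.34
units xyz [-0.07 -0.14  2.34] turn units (about tool z) -0.19 alt 29.81
```

View pics/s2.png

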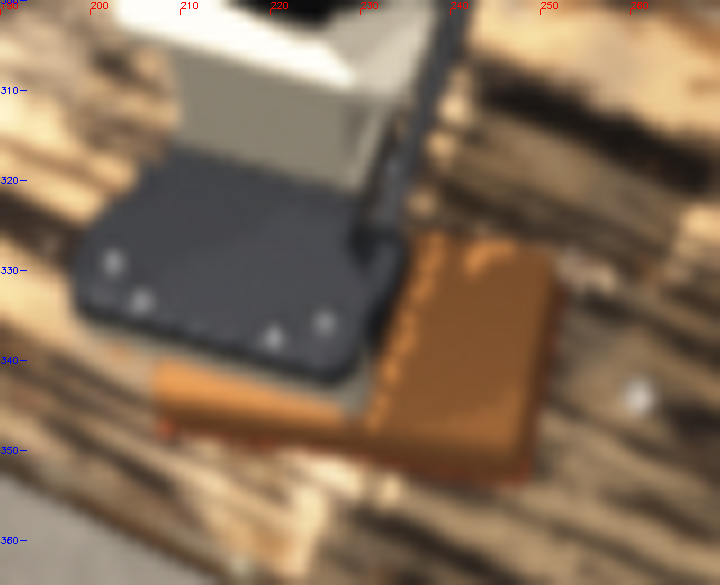

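Letter is within 2 mm of pine centre. Cork top corners at crop: (155,362), (520,452), (555,255); I'll measure those.

Run:
```python
from h import *
f=lambda q:(np.array(q,float)+.5)/9-.5+[190,300]
w=world('scene',f([(155,362),(522,450),(555,255)]),.027)[:,:2]
e=np.diff(w,axis=0);print(w,(w[0]+w[2])/2,np.linalg.norm(e,axis=1),np.degrees(np.arctan2(e[:,1],e[:,0])))
```

```text
[[0.51326029 0.34436904]
 [0.40445917 0.31837888]
 [0.42543268 0.26283661]] [0.46934649 0.30360283] [0.1118623  0.05937029] [-166.56508423  -69.31278044]
```

```bash
python3 -m jog '[91,-0.1,-0.15,0.5,-0.19, 91,0,0,0.6,0, 91,0,0,0.5,0, 91,0,0,0.2,0, 91,0,0,0,0, 91,0,0,0,0]'
python3 - <<'E'
from h import *
go([.4665,.3055,.035],-76.5)
E
```

```text
clock: 19.5
position: [0.4671, 0.2968, 0.0603]
ee_rot: [-3.108, -0.352, -0.11]
force: [0.3, 0.2, 0.3]
width: 0.991
pos [0.4671 0.2968 0.0603] F [0.3 0.2 0.3] w 91.0 t 19.5 jaw -77.1 tilt [ 0.069  0.02  -0.997] j7 -2.4
units xyz [-0.01 -0.21  0.63] turn units (about tool z) -0.1 alt 29.9
```

```bash
python3 -m jog '[91,0,-0.22,0.1,-0.1, 91,0,0,0.05,0, 91,0,0,0,0]'
python3 - <<'E'
from h import *
go([.4665,.3055,.035],-76.5)
E
```

```text
clock: 19.75
position: [0.4673, 0.3054, 0.0572]
ee_rot: [-3.106, -0.365, -0.116]
force: [-0.4, 0.3, -0.7]
width: 0.994
pos [0.4673 0.3054 0.0572] F [-0.4  0.3 -0.7] w 91.2 t 19.75 jaw -76.6 tilt [ 0.072  0.021 -0.997] j7 -2.41
units xyz [-0.06 -0.01  0.55] turn units (about tool z) -0.01 alt 29.99
```

```bash
python3 -m jog '[91,-0.06,-0.05,0.3,0, 91,0,-0.03,0.2,0, 91,0,0,0.05,0, 91,0,0,0,0]'
python3 - <<'E'
from h import *
go([.4665,.3055,.035],-76.5)
E
```

```text
clock: 20.08
position: [0.4671, 0.3104, 0.0368]
ee_rot: [-3.103, -0.367, -0.122]
force: [-0.1, 0.5, -0.6]
width: 0.993
pos [0.4671 0.3104 0.0368] F [-0.1  0.5 -0.6] w 91.2 t 20.08 jaw -76.5 tilt [ 0.076  0.024 -0.997] j7 -2.44
units xyz [-0.05  0.12  0.04] turn units (about tool z) -0.0 alt 30.0
```

```bash
python3 -m jog '[91,-0.05,0.12,0.03,0, 91,0,0,0,0]'
python3 -m jog '[50,0,0,0,0, 50,0,0,0,0, 50,0,0,0,0, 50,0,0,0,0, 50,0,0,0,0, 50,0,0,0,0, 50,0,0,0,0]' 20
python3 - <<'E'
from h import *
go([.4665,.3055,.035],-76.5)
E
python3 -m jog '[50,0,0,-0.2,0, 50,0,0,-0.6,0, 50,0,0,-0.9,0, 50,0,0,-0.9,0, 50,0,0,-0.9,0, 50,0,0,-0.5,0, 50,0,0,0,0]'
python3 - <<'E'
from h import *
go([.5029,-.3918,.18],-92.4)
E
```

```text
clock: 20.25
position: [0.4664, 0.3052, 0.0357]
ee_rot: [-3.103, -0.368, -0.123]
force: [-0.7, -0.4, -0.2]
width: 0.988
clock: 20.83
position: [0.4671, 0.3047, 0.0368]
ee_rot: [-3.102, -0.366, -0.125]
force: [0.4, 0.2, -0.8]
width: 0.704
pos [0.4671 0.3047 0.0368] F [ 0.4  0.2 -0.8] w 64.7 t 20.83 jaw -76.5 tilt [ 0.077  0.025 -0.997] j7 -2.44
units xyz [-0.01 -0.02  0.04] turn units (about tool z) -0.01 alt 29.99
clock: 21.42
position: [0.4514, 0.3003, 0.204]
ee_rot: [-3.104, -0.371, -0.115]
force: [0.7, 1.1, -1.0]
width: 0.706
pos [0.4514 0.3003 0.204 ] F [ 0.7  1.1 -1. ] w 64.8 t 21.42 jaw -76.4 tilt [ 0.071  0.022 -0.997] j7 -2.27
units xyz [-2.86 17.12  0.31] turn units (about tool z) 2.67 alt -27.33
```

```bash
python3 -m jog '[50,-0.14,0.8,0,0.14, 50,-0.14,0.8,0,0.14, 50,-0.14,0.8,0,0.14, 50,-0.14,0.8,0,0.14, 50,-0.14,0.8,0,0.14, 50,-0.14,0.8,0,0.14, 50,-0.14,0.8,0,0.14, 50,-0.14,0.8,0,0.14, 50,-0.14,0.8,0,0.14, 50,-0.14,0.8,0,0.14, 50,-0.14,0.8,0,0.14, 50,-0.14,0.8,0,0.14, 50,-0.14,0.8,0,0.14, 50,-0.14,0.8,0,0.14, 50,-0.1,0.8,0,0.14, 50,-0.1,0.8,0,0.14, 50,0,0.8,0,0.14, 50,0,0.8,0,0.14, 50,0,0,0,0, 50,0,0,0,0]'
python3 - <<'E'
from h import *
go([.5029,-.3918,.10],-92.4)
E
```

```text
clock: 23.08
position: [0.4207, -0.3051, 0.1826]
ee_rot: [-3.109, 0.051, -0.106]
force: [-0.5, 1.5, -0.5]
width: 0.703
pos [ 0.4207 -0.3051  0.1826] F [-0.5  1.5 -0.5] w 64.5 t 23.08 jaw -91.8 tilt [ 0.068  0.029 -0.997] j7 -1.07
units xyz [1.98 2.17 2.14] turn units (about tool z) 0.1 alt -29.9
```

```bash
python3 -m jog '[50,0.6,0.7,0,0.1, 50,0.6,0.7,0,0, 50,0.7,0.7,0,0, 50,0,0,0.5,0, 50,0,0,0.7,0, 50,0,0,0,0, 50,0,0,0,0]'
python3 - <<'E'
from h import *
go([.5029,-.3918,.07],-92.4)
E
```

```text
clock: 23.67
position: [0.4981, -0.3887, 0.1334]
ee_rot: [-3.106, 0.062, -0.099]
force: [0.1, -0.4, -0.0]
width: 0.708
pos [ 0.4981 -0.3887  0.1334] F [ 0.1 -0.4 -0. ] w 65.0 t 23.67 jaw -92.2 tilt [ 0.064  0.033 -0.997] j7 -1.05
units xyz [0.02 0.13 1.59] turn units (about tool z) 0.03 alt -29.97
```

```bash
python3 -m jog '[50,0,0.1,0.5,0, 50,0,0,0.5,0, 50,0,0,0.4,0, 50,0,0,0.2,0, 50,0,0,0,0, 50,0,0,0,0]'
python3 - <<'E'
from h import *
go([.5029,-.3918,.044],-92.4)
E
```

```text
clock: 24.17
position: [0.5037, -0.3869, 0.0748]
ee_rot: [-3.106, 0.053, -0.104]
force: [-0.2, 0.8, -0.6]
width: 0.704
pos [ 0.5037 -0.3869  0.0748] F [-0.2  0.8 -0.6] w 64.7 t 24.17 jaw -91.9 tilt [ 0.067  0.032 -0.997] j7 -1.05
units xyz [-0.07  0.15  0.76] turn units (about tool z) 0.08 alt -29.92
```

```bash
python3 -m jog '[50,-0.07,0.15,0.35,0.08, 50,0,0.02,0.3,0, 50,0,0,0.1,0, 50,0,0,0,0, 50,0,0,0,0]'
python3 - <<'E'
from h import *
go([.5029,-.3918,.043],-92.4)
E
```

```text
clock: 24.58
position: [0.5038, -0.3943, 0.0453]
ee_rot: [-3.108, 0.068, -0.109]
force: [0.1, 0.2, -0.7]
width: 0.701
pos [ 0.5038 -0.3943  0.0453] F [ 0.1  0.2 -0.7] w 64.3 t 24.58 jaw -92.4 tilt [ 0.071  0.029 -0.997] j7 -1.05
units xyz [-0.03 -0.06  0.06] turn units (about tool z) -0.01 alt 29.99
```

```bash
python3 -m jog '[50,-0.03,-0.06,0.06,0, 50,0,0,0.03,0, 50,0,0,0,0]'
python3 - <<'E'
from h import *
go([.5029,-.3918,.042],-92.4)
E
python3 -m jog '[91,0,0,0,0, 91,0,0,0,0, 91,0,0,0,0, 91,0,0,0,0, 91,0,0,-0.3,0, 91,0,0,-0.8,0, 91,0,0,-0.9,0, 91,0,0,-0.9,0, 91,0,0,-0.9,0, 91,-0.6,0.6,0,0, 91,-0.6,0.6,0,0, 91,-0.6,0.6,0,0, 91,-0.6,0.6,0,0, 91,-0.6,0.6,0,0, 91,0,0,0,0, 91,0,0,0,0]'
python3 - <<'E'
from h import *
go([.5029,-.3918,.2])
t=get_image('top')[:,:,::-1]
cv2.imwrite('pics/f1.png',crop('top',140,130,320,160,2,t)); a=crop('top',345,195,55,60,10,t)
cv2.imwrite('pics/f2.png',a)
E
```

```text
clock: 24.83
position: [0.5034, -0.3918, 0.0425]
ee_rot: [-3.109, 0.068, -0.111]
force: [-0.2, -0.2, -0.2]
width: 0.701
pos [ 0.5034 -0.3918  0.0425] F [-0.2 -0.2 -0.2] w 64.3 t 24.83 jaw -92.5 tilt [ 0.072  0.028 -0.997] j7 -1.06
units xyz [-0.01 -0.    0.01] turn units (about tool z) -0.01 alt 29.99
clock: 26.17
position: [0.3651, -0.5143, 0.2016]
ee_rot: [-3.116, 0.057, -0.124]
force: [0.4, 1.6, 0.0]
width: 0.991
pos [ 0.3651 -0.5143  0.2016] F [0.4 1.6 0. ] w 91.0 t 26.17 jaw -92.0 tilt [ 0.08   0.022 -0.997] j7 -0.72
units xyz [ 3.32 -3.18  0.38]
```

View pics/f1.png

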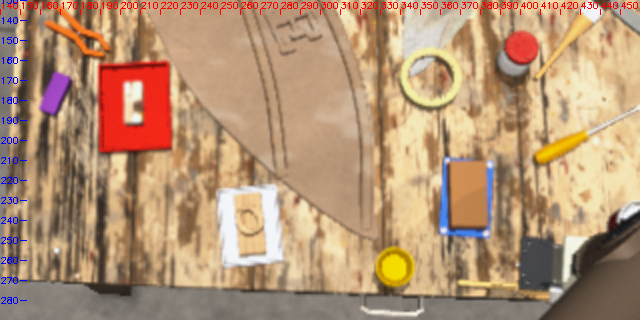

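View pics/f2.png

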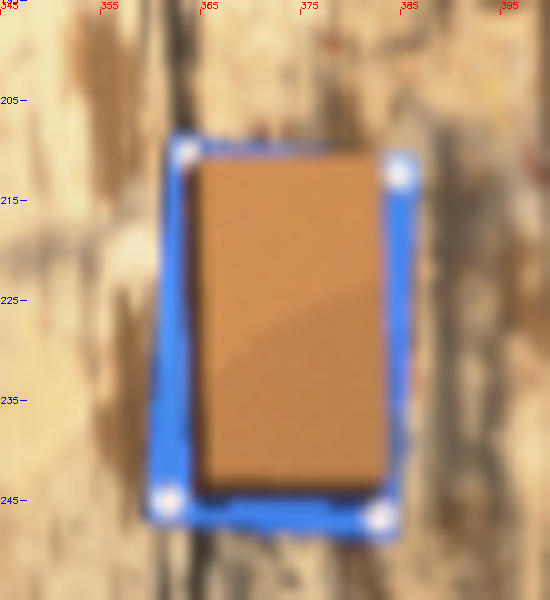

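Everything looks in place. Numeric check of the cork (top corners at crop (202,155),(383,153),(387,487),(205,487)) against the mat.

Run:
```python
from h import *
f=lambda q:(np.array(q,float)+.5)/10-.5+[345,195]
for q,z in(([(202,155),(383,153),(387,487),(205,487)],.032),([(172,137),(418,155),(397,540),(148,520)],.005)):
    w=world('top',f(q),z)[:,:2];e=np.roll(w,-1,0)-w
    print(w.mean(0).round(4),(np.linalg.norm(e,axis=1)*1e3).round(),np.degrees(np.arctan2(e[:,1],e[:,0])).round(1))
t=lambda q:(np.array(q)+.5)/2-.5+[140,130]
print(world('top',t([(396,267)]),.056))
```

```text
[ 0.504  -0.3909] [ 60. 111.  59. 110.] [ -87.3 -179.4   91.9    0.8]
[ 0.5032 -0.3919] [ 82. 130.  82. 129.] [-92.2 176.8  87.2  -3.1]
[[ 0.37747786 -0.27239333  0.056     ]]
```

```bash
python3 -c "
from cell import *
print(sign_off())"
```

```text
the job is handed in; nothing more can be done
None
```

I took the stack apart from the top and signed the job off at about 26 s of the 96 s allowed. `sign_off()` gives no verdict, so these are my own last camera checks:

| Item | Where it is | Last check |
|---|---|---|
| Off-cut | Flat in the red scrap tray | By eye, near the middle; not measured |
| Pine block | Flat on the drip board | About 2 mm from centre, about 1° off lengthwise |
| Letter | Flat on the pine block | About 2 mm from its centre |
| Cork block | Flat on the blue mat | About 1 mm from centre, about 4° off lengthwise |

- **Bystanders:** the tin measured within 2 mm of where it started. The tape roll and brush looked unmoved, but I did not measure them. The purple block was left alone.
- **Robot:** the gripper was open and clear of everything, about 0.2 m above the bench, at hand-in.
- **Unexpected:** the tool's tilt slowly grew to about 0.08 rad during the moves, and the moves can't correct tilt. The pieces still look flat after release.

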